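# Square a wood blank into the drilling stop

## Robot

A 6-joint arm with a two-finger parallel gripper is mounted at the origin on the work surface. World frame = base frame: x ahead of the robot, y to its left, z up, the work surface at z = 0. Lengths are in m, angles in rad, forces in N, time in s.
With the tool pointing down it reaches from about 0.25 to 0.775 m from the base axis. Payload 8.9 kg.
Tool frame: the origin (TCP) lies midway between the tips of the shut fingers; the grasp point (between the pads) lies 19 mm behind it (pinch_z is the distance from the TCP to the grasp point, in m); z points along the fingers, y is the line along which they close (so a half turn about z gives the same grasp; the last joint's range is limited). The gripper opens to 85 mm and grips with 20 to 120 N. Pads are 22 mm wide; open, the fingers measure 114 mm over their backs; the gripper's body (76 mm by 85 mm) begins 54 mm behind the grasp point. The pads swing forward as they close: fully open they stand 13 mm farther back than shut.
Start: joints at [0.977, 0.291, -0.153, 1.127, 0, 1.431], TCP at [0.231, 0.472, 0.231] pointing down, gripper open.
Joint ranges: [-2.52, 2.52], [-0.91, 1.74], [-1.3, 1.37], [-1.96, 2.02], [-1.52, 1.47], [-3.14, 3.14]. Speed limits (rad/s): [2.22, 2.22, 2.79, 3.14, 3.14, 3.14].

## Interface

Orientations are given as a rotation vector (axis times angle).
In Python, from cell import get_state, camera, finish_job, pinch_z gives the robot as it stands.
- The arm moves only by the tool apply_moves, never from a script. Its argument "deltas" is a list of rows, each an object with "rot": the turn, a rotation vector about the world's x, y, z each as a share of 2 rad, from -1 to 1, a list of three; "slide": the shift along the world's x, y, z each as a share of 0.1 m, from -1 to 1, a list of three; "gripper": the opening, from -1 (shut) to 1 (fully open). A call has 1 to 8 rows; each row is the pose to reach, as a shift and turn from the pose commanded when the call began; what a row does not reach only later rows make up. A row lasts 1/8 s, in which the tool goes at most 62.5 mm and 10.7 degrees, less where a joint would pass 70% of its speed; a pose out of reach is approached as far as the arm can. A call with a number of a shift or a turn outside -1 to 1 is refused whole. A call with a gripper value outside its range is refused whole. The fingers move at their own pace and stop on an object; "newtons" is the grip in N (left out, the last holds). Time passes only in rows, so rows that repeat a pose let the fingers close. It gives the time, the measured TCP pose, the force, the opening and the grip force at its end, in the units of the state.
- get_state(): the state, without advancing time (a new reading comes with each control period).
- camera(name): name is "scene" or "side" or "wrist"; returns a dict with "image" (384x512x3 uint8, red, green, blue), "vertical_fov" (degrees; the focal length in pixels is half the picture's height over the tangent of half this angle, whatever the lens; pixels are square), "cx", "cy" (the principal point, pixels), "R" (3x3) and "t" (3): a world point X has camera coordinates R X + t; the wrist camera has in their place "T_tool_cam" (4x4, takes a point from camera to tool coordinates, whose origin is the TCP and whose axes are the flange's). Camera axes: x right, y down, z forward; pixel columns grow to the right and rows downward; lengths in m; the calibration is good to about 2 mm. A picture is of the moment at which its call begins: read the wrist's pose just before it. There is no depth.
- finish_job(): hands the job in; it is judged then, once.
The state is a dict: "clock": time; "q": joint angles; "joint_velocities": joint speeds; "tau": joint torques, N m; "tcp_pos": TCP position; "tcp_rot": TCP orientation; "force": force on the tool from outside, world axes, zero at the start; "wrist_torque": the same for the moment, N m; "gripper_width": opening from 0.0 (shut) to 1.0 (fully open); "gripper_force": force on a finger pad.
Only numpy, scipy, OpenCV 4.12 (cv2) and the standard library are available. Lean on these libraries where they do the work, as an engineer would, in place of code of your own. Each camera call takes 0.05 s, during which the arm holds its last target. There are 200 camera calls.

## Task

Push the rectangular wood blank with the pencilled cross along the bench into the corner between the long wooden fence and the stop block, so that one long edge lies flush against the fence and one end is up against the stop block. Only push it with the fingers, flat on the bench: do not pick it up or tip it, leave everything else on the bench where it is, and take the hand clear at the end.

Things in the scene. Friction and masses are not known exactly. Their poses are not given: they have to be found in the camera images.
- blank_center (a point): centre (half-way up, 16 mm above its underside) of the loose wood blank: flat slab 100 (its x) by 130 (its y) by 32 mm thick, 0.25 to 0.5 kg, thin dark pencilled cross on top. Starts 80 to 115 mm short of the fence along the fence's x, turned up to 0.35 rad from square. Too wide for most grippers; slides under a few newtons. Pushed crooked onto the fence it can jam on a corner: turn it square first.
- fence: fixed straight wooden batten, 40 mm (x) by 420 mm (y) by 40 mm high; origin at the centre of its underside. Its face that takes the blank is the long one at local x = -20 mm, looking to -x (towards the robot).
- stop: fixed dark wooden stop block, square to the fence, 170 mm left or right of its middle (varies). Origin at bench height under the fence's centre line and the middle of the block's width; axes parallel to the fence's. 40 mm wide (local y -20 to +20 mm), 50 mm high with strap and bolts, standing out in front of the fence from local x = -20 to -110 mm. The blank goes on its side nearer the fence's middle.
- clamp: fixed small steel hold-down clamp on top of the fence at the end opposite the stop; 36 by 30 mm, T-handle 40 mm wide up to 78 mm above the bench; it does not stand out in front of the fence. Origin at bench height under its middle.
- camel_a: bystander, leave alone: paler carved wooden camel, base 32 by 63 mm, 78 mm tall, origin under its base's centre
- camel_b: bystander, leave alone: darker carved wooden camel, the same size, origin under its base's centre
- sheep: bystander, leave alone: small carved wooden sheep behind the fence, base 24 by 48 mm, 58 mm tall, origin under its base's centre
- offcut: bystander, leave alone: small block of wood 60 by 45 by 28 mm beyond the left end of the fence, no pencilled cross, origin under its centre
- brush: bystander, leave alone: glue brush 170 mm long lying to the right, on the robot's side, origin at about its middle
- glue: bystander, leave alone: upright glue bottle, 64 mm across, 170 mm tall, to the left, origin under its centre
- cup: bystander, leave alone: open plastic cup, 72 mm across, 85 mm tall, to the right, origin under its centre

How it is judged:
At the end, for the whole second after the job is handed in: The blank lies flat and at rest with its long edge within 4 mm of the fence's face and its end within 4 mm of the stop block's inner side (both at its middle), square to the fence within 0.03 rad (x of blank_center in the frame of fence between -0.074 and -0.066 m and ((y of blank_center in the frame of stop between 0.081 and 0.089 m and y of stop in the frame of fence below 0 m) or (y of blank_center in the frame of stop between -0.089 and -0.081 m and y of stop in the frame of fence above 0 m)) and angle between the x axis of blank_center and the x axis of fence, either way round below 0.03 rad and height (world z) of blank_center below 0.019 m and angle between blank_center's own z axis and vertical below 0.05 rad and linear speed of blank below 0.01 m/s); the robot touches nothing.
It fails at once if the blank is lifted off the bench (its centre more than 10 mm above where it lies) or tipped by more than 0.2 rad (height (world z) of blank_center above 0.026 m or angle between blank_center's own z axis and vertical above 0.2 rad).
It fails at once if one of the bystanders (carved animals, offcut, brush, bottle, cup) is moved by more than 20 mm (distance of any of camel_a, camel_b, sheep, offcut, brush, glue, cup from where it was at the start of the episode above 0.02 m).
It also fails if it takes over 72 s, if anything falls off the work surface, if the arm or the gripper's body presses on something with over 40 N, if the wrist force passes 120 N, or if a joint passes its speed limit or range.

## Working session

There is one attempt and no reset: what is moved stays moved. The work goes in short steps, Python scripts to look and compute and a tool call to move; the robot and the scene stay as the last step left them, time stands still between calls to the robot, and variables do not carry over. Pictures are saved under pics/ and viewed, at most 11 in all, crops included, and the job is handed in when it is done.

Besides the shell and the picture viewer there is one more tool, called as a command line: name --argument value ..., lists and objects as JSON in quotes. apply_moves: Moves the arm, as the interface text tells. Its arguments: {"type":"object","properties":{"deltas":{"type":"array","items":{"type":"object","properties":{"rot":{"type":"array","items":{"type":"number"}},"slide":{"type":"array","items":{"type":"number"}},"gripper":{"type":"number"}}}},"newtons":{"type":"number"}},"required":["deltas"]}

```bash
mkdir -p pics; ls
python3 - <<'E'
from cell import *
import cv2,numpy as np
s=get_state();print(s['clock'],s['tcp_pos'],s['tcp_rot'],s['gripper_width'],pinch_z)
for n in("scene","side"):
    c=camera(n);cv2.imwrite(f'pics/{n}0.png',c['image'][:,:,::-1]);print(n,c['vertical_fov'],c['cx'],c['cy'],np.round(c['R'],4).tolist(),c['t'])
E
```

```text
pics
0.0 [0.23036789 0.47128005 0.23075186] [-7.08165810e-01 -3.06025947e+00  1.86127909e-03] 1.0016052501295294 0.0187
scene 44.03413068273603 255.21969869382517 186.6081112902615 [[0.7036, 0.7106, 0.0016], [0.4523, -0.4462, -0.7722], [-0.548, 0.5441, -0.6354]] [-0.38240844 -0.23528026  1.67341797]
side 43.59535000713103 252.66457021260982 181.53856427193818 [[0.8232, -0.5678, -0.0014], [-0.29, -0.4183, -0.8608], [0.4881, 0.709, -0.509]] [-0.44698007  0.21647608  1.2760788 ]
```

View pics/scene0.png

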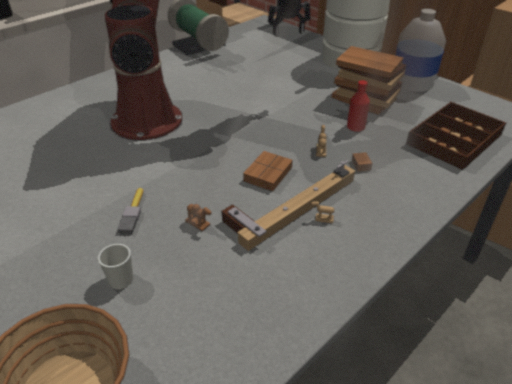

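View pics/side0.png

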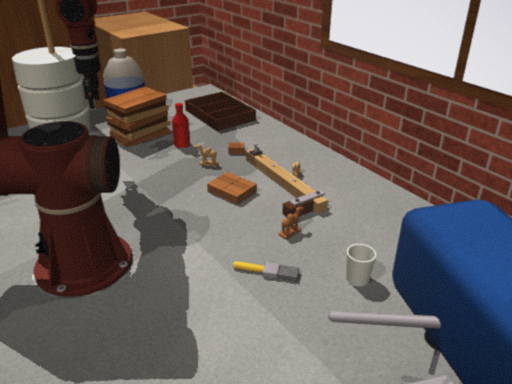

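The scene view shows the blank at about (268,170) and the fence running from (245,237) to (350,173). The stop is at the fence's near (right) end, around (243,220), with a camel close by at (198,215). I'll get rough coordinates from these.

```bash
cat > h.py <<'E'
from cell import *
import cv2,numpy as np
from scipy.spatial.transform import Rotation as Rn
def cam(n,save=None):
    s=get_state();c=camera(n)
    if n=='wrist':
        T=np.eye(4);T[:3,:3]=Rn.from_rotvec(s['tcp_rot']).as_matrix();T[:3,3]=s['tcp_pos']
        M=np.linalg.inv(T@np.array(c['T_tool_cam']));c['R'],c['t']=M[:3,:3],M[:3,3]
    c['R']=np.array(c['R']);c['t']=np.array(c['t'])
    c['f']=c['image'].shape[0]/2/np.tan(np.radians(c['vertical_fov']/2))
    if save: cv2.imwrite(save,c['image'][:,:,::-1])
    return c
def ray(c,uv,z):
    uv=np.atleast_2d(uv).astype(float);d=np.c_[(uv[:,0]-c['cx'])/c['f'],(uv[:,1]-c['cy'])/c['f'],np.ones(len(uv))]@c['R']
    o=-c['R'].T@c['t'];return (o+d*((z-o[2])/d[:,2])[:,None])[:,:2]
def proj(c,X):
    p=np.atleast_2d(X)@c['R'].T+c['t'];return p[:,:2]/p[:,2:]*c['f']+[c['cx'],c['cy']]
E
python3 - <<'E'
from h import *
np.set_printoptions(precision=3,suppress=True)
c=cam('scene')
print('blank top',ray(c,[(264,152),(293,161),(273,182),(244,172)],.032))
print('fence top',ray(c,[(236,229),(249,238),(356,174),(344,168)],.04))
print('stop',ray(c,[(225,208),(241,206)],.05)); print('camels',ray(c,[(198,226),(321,156)],0),'brush',ray(c,[(133,212)],0),'sheep',ray(c,[(325,220)],0))
w=cam('wrist','pics/w0.png');print(w['T_tool_cam'],w['vertical_fov'],w['cx'],w['cy'])
im=c['image'][130:250,180:380,::-1];cv2.imwrite('pics/crop1.png',cv2.resize(im,None,fx=4,fy=4,interpolation=cv2.INTER_CUBIC))
E
```

```text
blank top [[0.459 0.122]
 [0.553 0.151]
 [0.58  0.035]
 [0.488 0.008]]
fence top [[ 0.652 -0.175]
 [ 0.697 -0.174]
 [ 0.73   0.225]
 [ 0.688  0.223]]
stop [[ 0.582 -0.149]
 [ 0.606 -0.114]]
camels [[ 0.542 -0.212]
 [ 0.57   0.268]] brush [[ 0.374 -0.304]] sheep [[0.764 0.046]]
[[ 0.    -0.945 -0.327  0.083]
 [ 1.     0.    -0.001  0.   ]
 [ 0.001 -0.327  0.945 -0.142]
 [ 0.     0.     0.     1.   ]] 66.65753222948929 254.48610987386215 191.23973380226977
```

View pics/crop1.png

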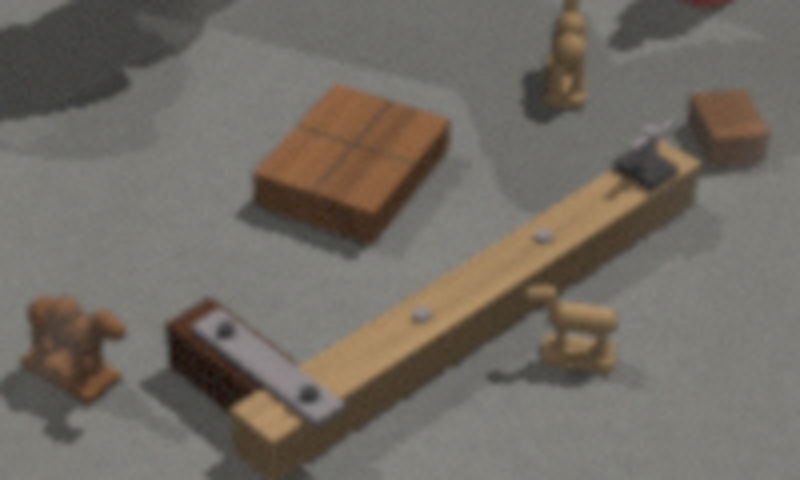

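The crop shows the blank turned roughly 0.33 rad from square, with the stop at the right end of the fence. I'll bring the wrist camera over it to measure properly, turning the hand to the fence's yaw on the way.

apply_moves --deltas '[{"slide":[0.2,-0.5,0],"rot":[0,0,0.09],"gripper":0.4},{"slide":[0.4,-1,0],"rot":[0,0,0.18],"gripper":0.4},{"slide":[0.4,-1,0],"rot":[0,0,0.18],"gripper":0.4}]'

```text
clock: 0.57
tcp_pos: [0.2713, 0.3692, 0.2313]
tcp_rot: [-0.149, -3.138, 0.001]
force: [0.0, 0.6, -0.1]
gripper_width: 0.704
gripper_force: 0.0
```

apply_moves --deltas '[{"slide":[0.2,-0.5,0],"gripper":0.4},{"slide":[0.4,-1,0],"gripper":0.4},{"slide":[0.4,-1,0],"gripper":0.4}]'

```text
validation failed for argument at $.de...
```

apply_moves --deltas '[{"slide":[0.2,-0.5,0],"gripper":0.4},{"slide":[0.4,-1,0.2],"gripper":0.4},{"slide":[0.4,-1,0.2],"gripper":0.4}]'

```text
validation failed for argument at $.de...
```

apply_moves --deltas '[{"slide":[0.3,-0.5,0.2],"gripper":0.4},{"slide":[0.6,-1,0.2],"gripper":0.4},{"slide":[0.6,-1,0.2],"gripper":0.4},{"slide":[0.6,-1,0.2],"gripper":0.4}]'

```text
validation failed for argument at $.de...
```

Run:
```python
from h import *
s=get_state();print(s['clock'],s['tcp_pos'],Rn.from_rotvec(s['tcp_rot']).as_matrix().round(3).tolist(),s['gripper_width'])
c=cam('wrist','pics/w1.png')
```

```text
0.575 [0.27125167 0.36923498 0.23134442] [[-0.995, 0.095, -0.0], [0.095, 0.995, -0.001], [0.0, -0.001, -1.0]] 0.7037079929545678
```

View pics/w1.png

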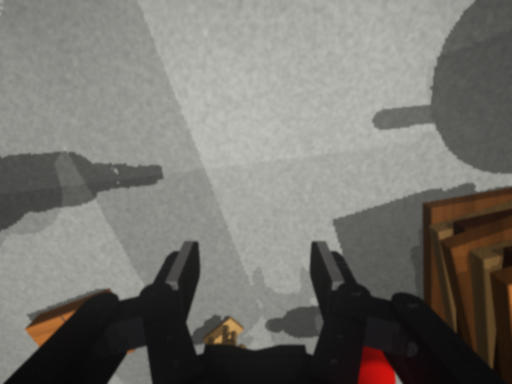

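The image's down direction is world +x. Every row needs a rot, so I'll resend the moves with one.

apply_moves --deltas '[{"slide":[0.3,-0.5,0.3],"rot":[0,0,0],"gripper":0.4},{"slide":[0.6,-1,0.5],"rot":[0,0,0],"gripper":0.4},{"slide":[0.6,-1,0.5],"rot":[0,0,0],"gripper":0.4}]'

```text
clock: 1.0
tcp_pos: [0.333, 0.2705, 0.2827]
tcp_rot: [0.158, 3.135, 0.002]
force: [-0.0, 1.0, 0.6]
gripper_width: 0.701
gripper_force: 0.0
```

apply_moves --deltas '[{"slide":[0.3,-0.5,0.3],"rot":[0,0,0],"gripper":0.4},{"slide":[0.6,-1,0.5],"rot":[0,0,0],"gripper":0.4},{"slide":[0.6,-1,0.5],"rot":[0,0,0],"gripper":0.4}]'

```text
clock: 1.38
tcp_pos: [0.3928, 0.1704, 0.3321]
tcp_rot: [0.157, 3.136, 0.001]
force: [-0.2, 0.8, -0.7]
gripper_width: 0.697
gripper_force: 0.0
```

apply_moves --deltas '[{"slide":[0.4,-0.5,0],"rot":[0,0,0],"gripper":0.4},{"slide":[0.8,-1,0],"rot":[0,0,0],"gripper":0.4},{"slide":[0.8,-1,0],"rot":[0,0,0],"gripper":0.4},{"slide":[0.8,-1,0],"rot":[0,0,0],"gripper":0.4}]'

```text
clock: 1.88
tcp_pos: [0.4702, 0.073, 0.3306]
tcp_rot: [-0.149, -3.136, -0.001]
force: [0.4, 0.2, 0.2]
gripper_width: 0.701
gripper_force: 0.0
```

Run:
```python
from h import *
s=get_state();print(s['clock'],s['tcp_pos'],s['gripper_width'])
c=cam('wrist','pics/w2.png')
```

```text
1.875 [0.47022391 0.07302114 0.33055485] 0.7011182906058148
```

View pics/w2.png

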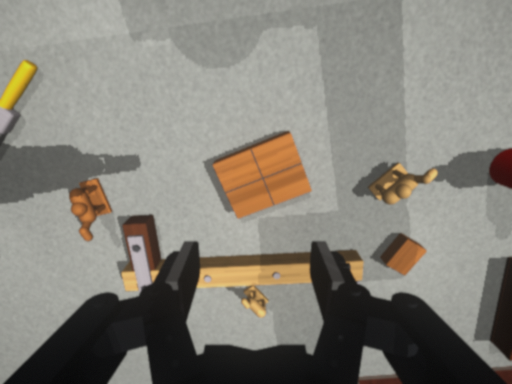

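The wrist view has everything: blank corners near (290,131), (311,188), (236,216) and (214,162), fence front along row ~255, and stop inner edge at column ~158. Next I'll measure these.

```bash
cat > m.py <<'E'
from h import *
np.set_printoptions(precision=4,suppress=True)
def blank(c,roi=None):
    hsv=cv2.cvtColor(c['image'],cv2.COLOR_RGB2HSV)
    m=cv2.inRange(hsv,(3,110,60),(22,255,255))
    m=cv2.morphologyEx(m,cv2.MORPH_CLOSE,np.ones((5,5)))
    cs=[k for k in cv2.findContours(m,0,2)[0] if cv2.contourArea(k)>300]
    return cs
E
python3 - <<'E'
from m import *
c=cam('wrist')
for k in blank(c):
    r=cv2.minAreaRect(k);print(np.round(r[0]),np.round(r[1]),round(r[2],1),cv2.contourArea(k))
k=max((k for k in blank(c) if abs(cv2.minAreaRect(k)[0][1]-175)<15 and cv2.contourArea(k)>3000),key=cv2.contourArea)
P=ray(c,k[:,0],.032);r=cv2.minAreaRect((P*1000).astype(np.float32));print('blank',r)
hsv=cv2.cvtColor(c['image'],cv2.COLOR_RGB2HSV)
for u in (210,240,260,300): print(u,[tuple(int(a) for a in hsv[v,u]) for v in range(248,294,2)])
print([(u,tuple(int(a) for a in hsv[235,u])) for u in range(120,172,2)])
im=c['image'][200:310,100:380,::-1];cv2.imwrite('pics/c2.png',cv2.resize(im,None,fx=2.8,fy=2.8,interpolation=cv2.INTER_CUBIC))
E
```

```text
[254. 286.] [ 59. 115.] 87.6 3433.5
[405. 257.] [25. 36.] 37.9 743.5
[144. 250.] [64. 24.] 67.2 574.0
[ 91. 209.] [57. 37.] 70.0 1286.0
[403. 179.] [33. 64.] 55.7 1135.0
[261. 175.] [63. 84.] 69.1 4984.0
blank ((515.6052856445312, 79.49010467529297), (102.18342590332031, 128.9761199951172), 16.78460121154785)
210 [(30, 9, 172), (34, 10, 175), (34, 10, 171), (30, 11, 168), (22, 34, 136), (17, 107, 95), (17, 119, 92), (16, 118, 95), (17, 117, 89), (17, 124, 111), (17, 131, 195), (18, 130, 220), (19, 128, 225), (19, 124, 224), (17, 96, 196), (12, 44, 181), (14, 63, 198), (18, 116, 215), (19, 122, 225), (20, 101, 208), (21, 26, 168), (30, 11, 163), (30, 11, 169)]
240 [(34, 12, 175), (30, 12, 172), (34, 12, 173), (24, 23, 152), (17, 100, 99), (17, 118, 97), (17, 121, 95), (17, 118, 93), (17, 120, 98), (18, 129, 164), (18, 128, 221), (18, 130, 218), (18, 129, 225), (19, 127, 227), (18, 129, 220), (18, 130, 215), (18, 129, 215), (19, 128, 224), (21, 114, 223), (21, 58, 167), (21, 23, 113), (23, 20, 104), (23, 20, 104)]
260 [(34, 13, 160), (30, 11, 161), (30, 15, 154), (19, 49, 109), (16, 11
[... 507 characters left out ...]
), (18, 133, 192), (18, 131, 198), (18, 133, 198), (17, 112, 186), (21, 27, 149), (30, 12, 148), (30, 12, 150), (30, 12, 146), (34, 14, 144)]
[(120, (34, 11, 165)), (122, (35, 13, 120)), (124, (10, 81, 95)), (126, (9, 131, 101)), (128, (7, 87, 103)), (130, (7, 66, 105)), (132, (7, 63, 106)), (134, (5, 54, 104)), (136, (6, 50, 103)), (138, (5, 44, 105)), (140, (6, 37, 109)), (142, (7, 61, 104)), (144, (10, 142, 111)), (146, (9, 151, 108)), (148, (10, 126, 79)), (150, (10, 103, 62)), (152, (9, 99, 62)), (154, (9, 98, 60)), (156, (13, 41, 88)), (158, (30, 11, 142)), (160, (35, 10, 157)), (162, (35, 9, 168)), (164, (34, 10, 171)), (166, (34, 10, 171)), (168, (34, 10, 172)), (170, (34, 10, 175))]
```

View pics/c2.png

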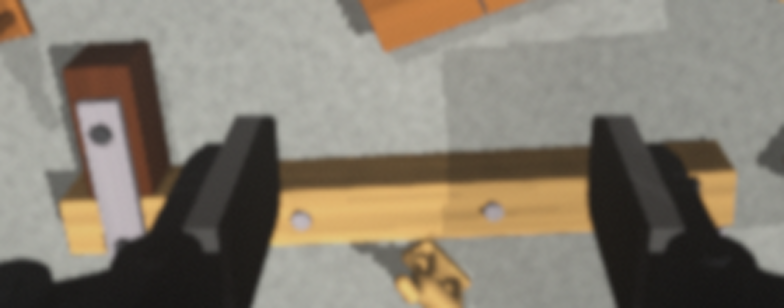

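Run:
```python
from m import *
c=cam('wrist')
b=ray(c,[(210,256.5),(240,255),(260,254),(300,252.5),(356,250)],0);t=ray(c,[(210,267.2),(240,266),(260,265),(300,263.3)],.04)
print(b,t)
for q in(b,t): print('yaw',-np.polyfit(q[:,1],q[:,0],1)[0], 'x at y=0',np.polyval(np.polyfit(q[:,1],q[:,0],1),0))
print('stop bottom inner',ray(c,[(156.3,235),(153.3,215)],0),'top inner',ray(c,[(147.5,235)],.05))
print('cams',ray(c,[(95,205),(388,190)],0))
```

```text
[[ 0.6699 -0.029 ]
 [ 0.6719  0.0268]
 [ 0.6732  0.0639]
 [ 0.6769  0.1378]
 [ 0.6812  0.2408]] [[ 0.667  -0.0228]
 [ 0.6694  0.029 ]
 [ 0.6706  0.0635]
 [ 0.6736  0.1321]]
yaw -0.04259562861898632 x at y=0 0.670902577441917
yaw -0.04201161839060544 x at y=0 0.6680689864678203
stop bottom inner [[ 0.6168 -0.1194]
 [ 0.5775 -0.1168]] top inner [[ 0.5913 -0.1125]]
cams [[ 0.5494 -0.2141]
 [ 0.5688  0.293 ]]
```

Run:
```python
from m import *
c=cam('scene');hsv=cv2.cvtColor(c['image'],cv2.COLOR_RGB2HSV);S=hsv[:,:,1].astype(float)
pts=[]
for u in range(266,330,4):
    g=None
    v0=int(235-(u-245)*0.62)-20
    col=S[v0:v0+22,u]; i=np.argmax(col>65)
    pts.append((u,v0+i-(col[i]-65)/max(col[i]-col[i-1],1)))
P=ray(c,pts,.04);p=np.polyfit(P[:,1],P[:,0],1);print(np.round(pts,1)[::4].tolist(),'scene yaw',-p[0],'x0',p[1],'rms',np.std(P[:,0]-np.polyval(p,P[:,1])))
# cross: proj wrist-derived fence front edge ends to scene
X=[(.668+.0425*y,y,.04) for y in(-.1,0,.1,.2)];print(proj(c,X))
for k in blank(c):
    (x,y),_,_=cv2.minAreaRect(k)
    if abs(x-268)<10 and abs(y-172)<10:
        a=cv2.approxPolyDP(k,2.5,True)[:,0];print(a.tolist())
```

```text
[[266.0, 213.7], [282.0, 203.6], [298.0, 193.5], [314.0, 183.6]] scene yaw -0.0414574133497552 x0 0.668213765418716 rms 0.00015035668103722359
[[260.4849 216.9885]
 [287.6963 199.9415]
 [312.783  184.2256]
 [335.9845 169.6907]]
[[263, 152], [245, 171], [245, 180], [272, 189], [291, 161]]
```

The scene and wrist views agree: fence yaw is −0.042 and its face is at x≈0.668+0.042·y. I'll square the hand to the fence and come down behind the blank.

apply_moves --deltas '[{"slide":[-0.35,0.05,-0.5],"rot":[0,0,0.026],"gripper":0.4},{"slide":[-0.7,0.05,-1],"rot":[0,0,0.026],"gripper":0.4},{"slide":[-0.7,0.05,-1],"rot":[0,0,0.026],"gripper":0.4}]'

```text
clock: 2.45
tcp_pos: [0.3926, 0.0775, 0.2269]
tcp_rot: [-0.065, -3.129, 0.0]
force: [-0.5, -0.2, 1.4]
gripper_width: 0.697
gripper_force: 0.0
```

apply_moves --deltas '[{"slide":[0,0,-0.5],"rot":[0,0,0],"gripper":0.4},{"slide":[0,0,-1],"rot":[0,0,0],"gripper":0.4},{"slide":[0,0,-1],"rot":[0,0,0],"gripper":0.4}]'

```text
clock: 2.82
tcp_pos: [0.3994, 0.0771, 0.1303]
tcp_rot: [-0.066, -3.137, 0.0]
force: [-0.2, -0.2, 0.0]
gripper_width: 0.702
gripper_force: 0.0
```

apply_moves --deltas '[{"slide":[0,0,-0.4],"rot":[0,0,0],"gripper":0.4},{"slide":[0,0,-0.8],"rot":[0,0,0],"gripper":0.4},{"slide":[0,0,-1],"rot":[0,0,0],"gripper":0.4},{"slide":[0,0,-1],"rot":[0,0,0],"gripper":0.4},{"slide":[0,0,-1],"rot":[0,0,0],"gripper":0.4}]'

```text
clock: 3.45
tcp_pos: [0.4027, 0.0768, 0.0332]
tcp_rot: [0.067, 3.138, 0.0]
force: [0.1, -0.8, 0.1]
gripper_width: 0.701
gripper_force: 0.0
```

apply_moves --deltas '[{"slide":[0.1,0,-0.15],"rot":[0,0,0],"gripper":0.4},{"slide":[0.25,0,-0.26],"rot":[0,0,0],"gripper":0.4},{"slide":[0.32,0,-0.26],"rot":[0,0,0],"gripper":0.4},{"slide":[0.4,0,-0.26],"rot":[0,0,0],"gripper":0.4},{"slide":[0.46,0,-0.26],"rot":[0,0,0],"gripper":0.4},{"slide":[0.52,0,-0.26],"rot":[0,0,0],"gripper":0.4},{"slide":[0.58,0,-0.26],"rot":[0,0,0],"gripper":0.4},{"slide":[0.64,0,-0.26],"rot":[0,0,0],"gripper":0.4}]'

```text
clock: 4.45
tcp_pos: [0.4648, 0.0767, 0.0053]
tcp_rot: [-0.067, -3.141, -0.0]
force: [-2.1, -0.1, 0.4]
gripper_width: 0.697
gripper_force: 1.1
```

apply_moves --deltas '[{"slide":[0.05,0,0],"rot":[0,0,0],"gripper":0.4},{"slide":[0.1,0,0],"rot":[0,0,0],"gripper":0.4},{"slide":[0.15,0,0],"rot":[0,0,0],"gripper":0.4},{"slide":[0.2,0,0],"rot":[0,0,0],"gripper":0.4},{"slide":[0.25,0,0],"rot":[0,0,0],"gripper":0.4},{"slide":[0.3,0,0],"rot":[0,0,0],"gripper":0.4},{"slide":[0.35,0,0],"rot":[0,0,0],"gripper":0.4},{"slide":[0.35,0,0],"rot":[0,0,0],"gripper":0.4}]'

```text
clock: 5.45
tcp_pos: [0.5006, 0.0765, 0.0054]
tcp_rot: [0.068, 3.14, -0.0]
force: [0.1, -0.1, -0.4]
gripper_width: 0.698
gripper_force: 0.0
```

```bash
cat >> m.py <<'E'
def scene_blank():
    # top-face corners in the scene view: contour polygon without its lower (bench) corners
    c=cam('scene');k=max((k for k in blank(c) if 1000<cv2.contourArea(k)<4000 or cv2.contourArea(k)>450),key=cv2.contourArea)
    return c,k
E
python3 - <<'E'
from m import *
c=cam('scene')
for k in blank(c):
    (x,y),_,_=cv2.minAreaRect(k);print(round(x),round(y),cv2.contourArea(k),cv2.approxPolyDP(k,2.5,True)[:,0].tolist() if 240<x<320 and 140<y<240 else '')
im=c['image'][130:250,190:350,::-1];cv2.imwrite('pics/c3.png',cv2.resize(im,None,fx=4,fy=4,interpolation=cv2.INTER_CUBIC))
E
```

```text
64 344 2553.5 
500 216 666.5 
275 179 1183.0 [[279, 160], [249, 177], [249, 184], [271, 199], [300, 181], [301, 174]]
463 137 441.0 
143 107 392.0 
350 103 604.5 
369 62 1071.0 
138 27 578.0 
454 50 6352.5 
287 17 1599.0
```

View pics/c3.png

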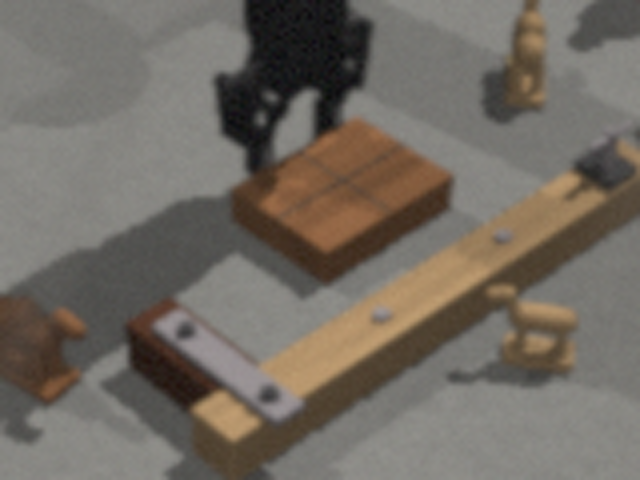

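The blank now looks square to the fence; its top corners are about (279,160), (302,174), (272,192) and (249,178). I'll push on to leave a gap of about 15 mm, then back off and re-measure.

apply_moves --deltas '[{"slide":[0.05,0,0],"rot":[0,0,0],"gripper":0.4},{"slide":[0.11,0,0],"rot":[0,0,0],"gripper":0.4},{"slide":[0.17,0,0],"rot":[0,0,0],"gripper":0.4},{"slide":[0.23,0,0],"rot":[0,0,0],"gripper":0.4},{"slide":[0.29,0,0],"rot":[0,0,0],"gripper":0.4},{"slide":[0.35,0,0],"rot":[0,0,0],"gripper":0.4},{"slide":[0.38,0,0],"rot":[0,0,0],"gripper":0.4},{"slide":[0.38,0,0],"rot":[0,0,0],"gripper":0.4}]'

```text
clock: 6.5
tcp_pos: [0.5383, 0.0766, 0.0054]
tcp_rot: [0.067, 3.14, -0.0]
force: [0.2, -0.2, 0.3]
gripper_width: 0.7
gripper_force: 0.0
```

apply_moves --deltas '[{"slide":[-0.2,0,0],"rot":[0,0,0],"gripper":0.4},{"slide":[-0.5,0,0.4],"rot":[0,0,0],"gripper":0.4},{"slide":[-0.6,0,1],"rot":[0,0,0],"gripper":0.4},{"slide":[-0.6,0,1],"rot":[0,0,0],"gripper":0.4}]'

```text
clock: 7.0
tcp_pos: [0.4802, 0.0768, 0.1094]
tcp_rot: [0.067, 3.133, 0.0]
force: [0.6, 0.0, -1.0]
gripper_width: 0.698
gripper_force: 0.0
```

apply_moves --deltas '[{"slide":[0,0.4,0.5],"rot":[0,0,0],"gripper":0.4},{"slide":[0,0.8,1],"rot":[0,0,0],"gripper":0.4},{"slide":[0,0.8,1],"rot":[0,0,0],"gripper":0.4},{"slide":[0,0.8,1],"rot":[0,0,0],"gripper":0.4}]'

```text
clock: 7.5
tcp_pos: [0.4775, 0.1567, 0.2046]
tcp_rot: [-0.066, -3.141, 0.0]
force: [-0.3, 0.5, -1.0]
gripper_width: 0.7
gripper_force: 0.0
```

```bash
cat >> m.py <<'E'
def measure(save=None):
    c=cam('wrist',save); out=[]
    for k in blank(c):
        if cv2.contourArea(k)<1500: continue
        r=cv2.minAreaRect((ray(c,k[:,0],.032)*1000).astype(np.float32));out.append(np.round([*r[0],*r[1],r[2]],1))
    return c,out
def infence(p,yaw=-.042,f0=.6685,ys=-.116,xs=.6):
    # returns gap-frame coords: lx from the face, ly from the stop's inner side
    ex=np.array([np.cos(yaw),np.sin(yaw)]);ey=np.array([-ex[1],ex[0]])
    return (np.array(p)-[f0,0])@ex,(np.array(p)-[xs,ys])@ey
E
python3 - <<'E'
from m import *
print(get_state()['tcp_pos'])
c,o=measure('pics/w4.png')
for r in o: print(r,infence(r[:2]/1000))
E
```

```text
[0.4775 0.1567 0.2046]
[631.9 116.  210.1 232.4   6.3] (np.float64(-0.0414382913033869), np.float64(0.2331348122115))
[544.1 302.1  64.9  86.1  39.6] (np.float64(-0.13697476532621056), np.float64(0.4153841801974723))
```

View pics/w4.png

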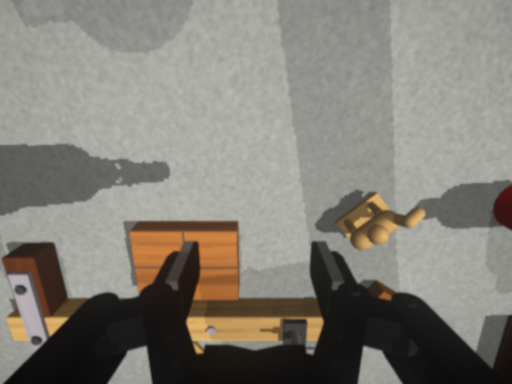

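The blank is square and about 15 mm off the fence; its left end is at column ~239, and camel_a is clear at around (365,225). I'll get its left end and rear edge in world coordinates and check the last joint before turning the hand 90°.

Run:
```python
from m import *
s=get_state();print(s['q'])
c=cam('wrist');hsv=cv2.cvtColor(c['image'],cv2.COLOR_RGB2HSV);S=hsv[:,:,1].astype(int);V=hsv[:,:,2].astype(int)
for u in(150,165,220): print(u,[(v,S[v,u],V[v,u]) for v in range(216,238,2)])
for v in(240,260,280): print(v,[(u,S[v,u],V[v,u]) for u in range(230,246,2)])
print('rear',ray(c,[(140,231),(230,230)],.032),'left',ray(c,[(239,235),(239.5,285)],.032),'right',ray(c,[(131,235)],.032))
```

```text
[ 0.1709  0.2664 -0.2609  1.0452 -0.0003  0.2137]
150 [(216, np.int64(10), np.int64(178)), (218, np.int64(10), np.int64(177)), (220, np.int64(17), np.int64(161)), (222, np.int64(77), np.int64(100)), (224, np.int64(126), np.int64(77)), (226, np.int64(132), np.int64(79)), (228, np.int64(134), np.int64(82)), (230, np.int64(146), np.int64(94)), (232, np.int64(167), np.int64(160)), (234, np.int64(169), np.int64(198)), (236, np.int64(169), np.int64(199))]
165 [(216, np.int64(12), np.int64(177)), (218, np.int64(12), np.int64(175)), (220, np.int64(19), np.int64(161)), (222, np.int64(78), np.int64(101)), (224, np.int64(129), np.int64(79)), (226, np.int64(132), np.int64(77)), (228, np.int64(140), np.int64(82)), (230, np.int64(146), np.int64(96)), (232, np.int64(167), np.int64(160)), (234, np.int64(170), np.int64(198)), (236, np.int64(172), np.int64(202))]
220 [(216, np.int64(11), np.int64(167)), (218, np.int64(11), np.int64(169)), (220, np.int64(20), np.int64(162)), (222, np.int64(78), np.int64(104)), (224, np.int64(128), np.int64(82)), (226, np.int64(128), np.int64(78)), (228, np.int64(134), 
[... 459 characters left out ...]

260 [(230, np.int64(170), np.int64(196)), (232, np.int64(170), np.int64(196)), (234, np.int64(170), np.int64(196)), (236, np.int64(170), np.int64(194)), (238, np.int64(136), np.int64(141)), (240, np.int64(27), np.int64(144)), (242, np.int64(12), np.int64(164)), (244, np.int64(12), np.int64(176))]
280 [(230, np.int64(171), np.int64(140)), (232, np.int64(171), np.int64(142)), (234, np.int64(170), np.int64(141)), (236, np.int64(169), np.int64(140)), (238, np.int64(147), np.int64(113)), (240, np.int64(26), np.int64(137)), (242, np.int64(13), np.int64(153)), (244, np.int64(13), np.int64(152))]
rear [[0.5469 0.0153]
 [0.5501 0.123 ]] left [[0.5572 0.1333]
 [0.6284 0.1297]] right [[0.5517 0.0036]]
```

apply_moves --deltas '[{"slide":[0.2,0.05,0],"rot":[0,0,-0.09],"gripper":0.3},{"slide":[0.4,0.1,0],"rot":[0,0,-0.18],"gripper":0.3},{"slide":[0.6,0.15,0],"rot":[0,0,-0.27],"gripper":0.3},{"slide":[0.6,0.15,0],"rot":[0,0,-0.36],"gripper":0.3},{"slide":[0.6,0.15,0],"rot":[0,0,-0.4],"gripper":0.3},{"slide":[0.6,0.15,0],"rot":[0,0,-0.4],"gripper":0.3}]'

```text
clock: 8.35
tcp_pos: [0.5371, 0.1707, 0.2039]
tcp_rot: [-1.285, -2.865, 0.002]
force: [0.1, 0.5, -0.2]
gripper_width: 0.647
gripper_force: 0.0
```

apply_moves --deltas '[{"slide":[0.2,0,-0.2],"rot":[0,0,-0.09],"gripper":0.3},{"slide":[0.4,0,-0.4],"rot":[0,0,-0.18],"gripper":0.3},{"slide":[0.63,0,-0.6],"rot":[0,0,-0.27],"gripper":0.3},{"slide":[0.63,0,-0.8],"rot":[0,0,-0.36],"gripper":0.3},{"slide":[0.63,0,-0.8],"rot":[0,0,-0.385],"gripper":0.3},{"slide":[0.63,0,-0.8],"rot":[0,0,-0.385],"gripper":0.3},{"slide":[0.63,0,-0.8],"rot":[0,0,-0.385],"gripper":0.3}]'

```text
clock: 9.22
tcp_pos: [0.6006, 0.1714, 0.1253]
tcp_rot: [2.266, 2.176, -0.0]
force: [0.4, 0.2, 0.1]
gripper_width: 0.649
gripper_force: 0.0
```

Run:
```python
from m import *
s=get_state();print(s['tcp_pos'],Rn.from_rotvec(s['tcp_rot']).as_matrix().round(3).tolist(),s['gripper_width'],s['q'].round(2) if hasattr(s['q'],'round') else s['q'])
c=cam('scene');im=c['image'][110:250,190:390,::-1];cv2.imwrite('pics/c5.png',cv2.resize(im,None,fx=4,fy=4,interpolation=cv2.INTER_CUBIC))
```

```text
[0.6006 0.1714 0.1253] [[0.04, 0.999, -0.0], [0.999, -0.04, -0.0], [-0.0, 0.0, -1.0]] 0.6490784053234145 [ 0.16  0.55 -0.04  0.98 -0.    1.77]
```

View pics/c5.png

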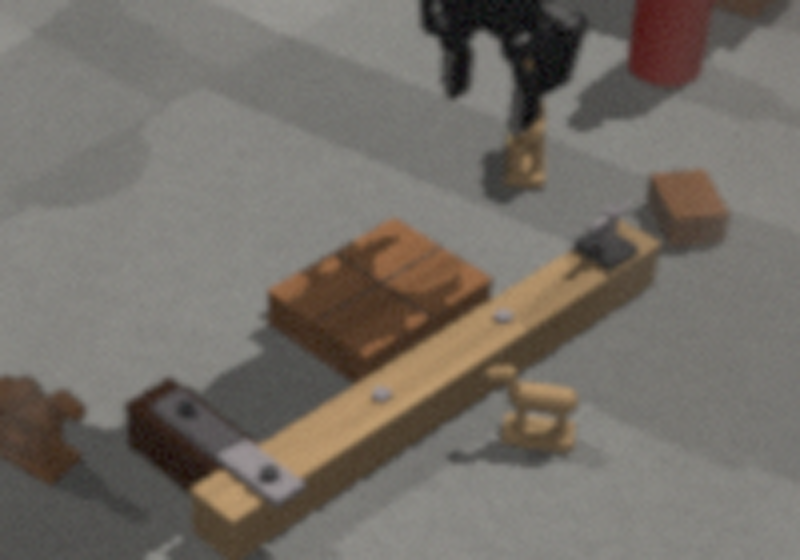

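The blank is beside the fence, and the open hand is above its left end, clear of the camel and the clamp. Next: descend and push toward the stop.

apply_moves --deltas '[{"slide":[0,0,-0.3],"rot":[0,0,0],"gripper":0.3},{"slide":[0,0,-0.6],"rot":[0,0,0],"gripper":0.3},{"slide":[0,0,-0.9],"rot":[0,0,0],"gripper":0.3},{"slide":[0,0,-0.9],"rot":[0,0,0],"gripper":0.3},{"slide":[0,0,-0.9],"rot":[0,0,0],"gripper":0.3}]'

```text
clock: 9.9
tcp_pos: [0.6014, 0.1718, 0.0366]
tcp_rot: [2.267, 2.174, 0.002]
force: [0.5, 0.8, 0.5]
gripper_width: 0.651
gripper_force: 0.0
```

apply_moves --deltas '[{"slide":[0,-0.05,-0.15],"rot":[0,0,0],"gripper":0.3},{"slide":[0,-0.12,-0.28],"rot":[0,0,0],"gripper":0.3},{"slide":[0,-0.2,-0.28],"rot":[0,0,0],"gripper":0.3},{"slide":[-0.01,-0.27,-0.28],"rot":[0,0,0],"gripper":0.3},{"slide":[-0.01,-0.34,-0.28],"rot":[0,0,0],"gripper":0.3},{"slide":[-0.01,-0.41,-0.28],"rot":[0,0,0],"gripper":0.3},{"slide":[-0.02,-0.48,-0.28],"rot":[0,0,0],"gripper":0.3},{"slide":[-0.02,-0.55,-0.28],"rot":[0,0,0],"gripper":0.3}]'

```text
clock: 10.9
tcp_pos: [0.5988, 0.1165, 0.0076]
tcp_rot: [-2.267, -2.175, -0.001]
force: [-0.6, 3.0, 1.7]
gripper_width: 0.651
gripper_force: 1.6
```

apply_moves --deltas '[{"slide":[0,-0.07,0],"rot":[0,0,0],"gripper":0.3},{"slide":[0,-0.14,0],"rot":[0,0,0],"gripper":0.3},{"slide":[-0.01,-0.21,0],"rot":[0,0,0],"gripper":0.3},{"slide":[-0.01,-0.28,0],"rot":[0,0,0],"gripper":0.3},{"slide":[-0.01,-0.35,0],"rot":[0,0,0],"gripper":0.3},{"slide":[-0.02,-0.42,0],"rot":[0,0,0],"gripper":0.3},{"slide":[-0.02,-0.49,0],"rot":[0,0,0],"gripper":0.3},{"slide":[-0.02,-0.56,0],"rot":[0,0,0],"gripper":0.3}]'

```text
clock: 11.9
tcp_pos: [0.5965, 0.0601, 0.0072]
tcp_rot: [-2.268, -2.174, 0.0]
force: [-0.5, 2.4, 2.2]
gripper_width: 0.647
gripper_force: 1.5
```

apply_moves --deltas '[{"slide":[0,-0.06,0],"rot":[0,0,0],"gripper":0.3},{"slide":[0,-0.12,0],"rot":[0,0,0],"gripper":0.3},{"slide":[-0.01,-0.17,0],"rot":[0,0,0],"gripper":0.3},{"slide":[-0.01,-0.22,0],"rot":[0,0,0],"gripper":0.3},{"slide":[-0.01,-0.26,0],"rot":[0,0,0],"gripper":0.3},{"slide":[-0.01,-0.3,0],"rot":[0,0,0],"gripper":0.3}]'

```text
clock: 12.65
tcp_pos: [0.5955, 0.0304, 0.0072]
tcp_rot: [-2.268, -2.174, 0.0]
force: [0.1, 2.2, 1.2]
gripper_width: 0.647
gripper_force: 1.1
```

apply_moves --deltas '[{"slide":[0,-0.02,0],"rot":[0,0,0],"gripper":0.3},{"slide":[0,-0.03,0],"rot":[0,0,0],"gripper":0.3},{"slide":[0,-0.03,0],"rot":[0,0,0],"gripper":0.3}]'

```text
clock: 13.02
tcp_pos: [0.5956, 0.0274, 0.0072]
tcp_rot: [2.268, 2.174, -0.001]
force: [-0.0, 1.4, 0.2]
gripper_width: 0.649
gripper_force: 0.3
```

apply_moves --deltas '[{"slide":[0,-0.02,0],"rot":[0,0,0],"gripper":0.3},{"slide":[0,-0.03,0],"rot":[0,0,0],"gripper":0.3},{"slide":[0,-0.03,0],"rot":[0,0,0],"gripper":0.3}]'

```text
clock: 13.4
tcp_pos: [0.5955, 0.0249, 0.0073]
tcp_rot: [-2.267, -2.174, -0.0]
force: [-0.0, 3.1, -0.4]
gripper_width: 0.649
gripper_force: 1.8
```

apply_moves --deltas '[{"slide":[0,-0.01,0],"rot":[0,0,0],"gripper":0.3},{"slide":[0,-0.02,0],"rot":[0,0,0],"gripper":0.3},{"slide":[0,-0.02,0],"rot":[0,0,0],"gripper":0.3}]'

```text
clock: 13.78
tcp_pos: [0.5954, 0.0248, 0.0073]
tcp_rot: [-2.264, -2.174, -0.004]
force: [-0.3, 12.9, 0.5]
gripper_width: 0.653
gripper_force: 6.3
```

The force rose to 13 N at the expected spot, so the end is on the stop. I'll back off, lift, turn back and go behind the blank.

apply_moves --deltas '[{"slide":[0,0.1,0],"rot":[0,0,0],"gripper":0.3},{"slide":[0,0.3,0],"rot":[0,0,0],"gripper":0.3},{"slide":[0,0.3,0.5],"rot":[0,0,0],"gripper":0.3},{"slide":[-0.2,0.3,1],"rot":[0,0,0.09],"gripper":0.4},{"slide":[-0.5,0.3,1],"rot":[0,0,0.18],"gripper":0.4},{"slide":[-0.9,0.2,1],"rot":[0,0,0.27],"gripper":0.4},{"slide":[-1,0.1,1],"rot":[0,0,0.36],"gripper":0.4},{"slide":[-1,0.1,1],"rot":[0,0,0.4],"gripper":0.4}]'

```text
clock: 14.78
tcp_pos: [0.4948, 0.0328, 0.1076]
tcp_rot: [1.236, 2.888, -0.001]
force: [0.7, 0.6, 1.1]
gripper_width: 0.697
gripper_force: 0.0
```

apply_moves --deltas '[{"slide":[0,-0.2,0],"rot":[0,0,0.09],"gripper":0.4},{"slide":[0,-0.4,0],"rot":[0,0,0.18],"gripper":0.4},{"slide":[0,-0.6,0.2],"rot":[0,0,0.27],"gripper":0.4},{"slide":[0,-0.75,0.5],"rot":[0,0,0.36],"gripper":0.4},{"slide":[0,-0.75,1],"rot":[0,0,0.385],"gripper":0.4},{"slide":[0,-0.75,1],"rot":[0,0,0.385],"gripper":0.4},{"slide":[0,-0.75,1],"rot":[0,0,0.385],"gripper":0.4}]'

```text
clock: 15.65
tcp_pos: [0.4955, -0.0419, 0.2071]
tcp_rot: [0.067, 3.141, -0.001]
force: [0.1, 0.6, 0.1]
gripper_width: 0.699
gripper_force: 0.0
```

Run:
```python
from m import *
s=get_state();print(s['tcp_pos'],Rn.from_rotvec(s['tcp_rot']).as_matrix().round(3).tolist(),s['force'])
c,o=measure('pics/w6.png')
for r in o: print(r,infence(r[:2]/1000))
```

```text
[ 0.4955 -0.0419  0.2071] [[-0.999, 0.043, 0.0], [0.043, 0.999, -0.0], [-0.0, -0.0, -1.0]] [0.0592 0.609  0.1098]
[672.3 174.3 163.5  51.6  68.5] (np.float64(-0.0035217990407647856), np.float64(0.2930797003546813))
[649.9 -59.2 243.9 177.6   9.9] (np.float64(-0.01609792814855103), np.float64(0.05884509365305768))
[ 548.7 -203.3  106.6   57.6    4.3] (np.float64(-0.1111582620586324), np.float64(-0.08937697932159683))
```

View pics/w6.png

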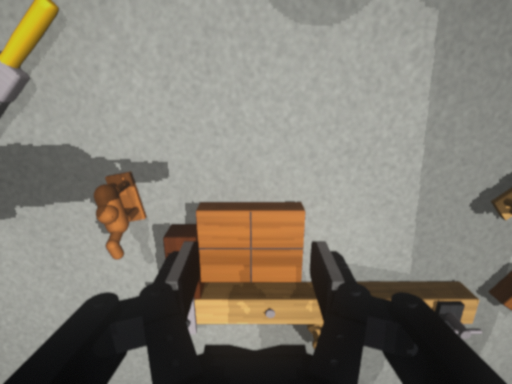

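The blank sits square against the stop, with its rear edge at row ~211 and the cross at (250,248), about 15 mm off the fence. I'll descend behind it for the last push.

apply_moves --deltas '[{"slide":[-0.05,0,-0.4],"rot":[0,0,0],"gripper":0.4},{"slide":[-0.05,0,-0.8],"rot":[0,0,0],"gripper":0.4},{"slide":[-0.05,0,-1],"rot":[0,0,0],"gripper":0.4},{"slide":[-0.05,0,-1],"rot":[0,0,0],"gripper":0.4}]'

```text
clock: 16.2
tcp_pos: [0.4886, -0.0417, 0.1052]
tcp_rot: [-0.067, -3.136, -0.001]
force: [0.3, 0.1, 0.2]
gripper_width: 0.699
gripper_force: 0.0
```

apply_moves --deltas '[{"slide":[0,0,-0.4],"rot":[0,0,0],"gripper":0.4},{"slide":[0,0,-0.7],"rot":[0,0,0],"gripper":0.4},{"slide":[0,0,-0.95],"rot":[0,0,0],"gripper":0.4},{"slide":[0,0,-0.95],"rot":[0,0,0],"gripper":0.4},{"slide":[0,0,-0.95],"rot":[0,0,0],"gripper":0.4}]'

```text
clock: 16.82
tcp_pos: [0.4914, -0.0425, 0.0134]
tcp_rot: [0.067, 3.14, -0.001]
force: [0.4, 0.5, 1.0]
gripper_width: 0.702
gripper_force: 0.0
```

Push to TCP x≈0.552, then probe.

apply_moves --deltas '[{"slide":[0.12,0,-0.07],"rot":[0,0,0],"gripper":0.4},{"slide":[0.25,0,-0.07],"rot":[0,0,0],"gripper":0.4},{"slide":[0.33,0,-0.07],"rot":[0,0,0],"gripper":0.4},{"slide":[0.4,-0.01,-0.07],"rot":[0,0,0],"gripper":0.4},{"slide":[0.47,-0.01,-0.07],"rot":[0,0,0],"gripper":0.4},{"slide":[0.53,-0.02,-0.07],"rot":[0,0,0],"gripper":0.4},{"slide":[0.58,-0.02,-0.07],"rot":[0,0,0],"gripper":0.4},{"slide":[0.6,-0.02,-0.07],"rot":[0,0,0],"gripper":0.4}]'

```text
clock: 17.82
tcp_pos: [0.5508, -0.0443, 0.0052]
tcp_rot: [-0.067, -3.141, -0.0]
force: [-2.6, 1.4, 0.4]
gripper_width: 0.701
gripper_force: 1.4
```

apply_moves --deltas '[{"slide":[0.02,0,0],"rot":[0,0,0],"gripper":0.4},{"slide":[0.03,0,0],"rot":[0,0,0],"gripper":0.4},{"slide":[0.03,0,0],"rot":[0,0,0],"gripper":0.4}]'

```text
clock: 18.2
tcp_pos: [0.5539, -0.0445, 0.0054]
tcp_rot: [0.067, 3.14, -0.0]
force: [-0.4, 0.9, -0.7]
gripper_width: 0.698
gripper_force: 0.4
```

apply_moves --deltas '[{"slide":[0.01,0,0],"rot":[0,0,0],"gripper":0.4},{"slide":[0.02,0,0],"rot":[0,0,0],"gripper":0.4},{"slide":[0.02,0,0],"rot":[0,0,0],"gripper":0.4}]'

```text
clock: 18.58
tcp_pos: [0.5545, -0.0444, 0.0053]
tcp_rot: [-0.067, -3.139, 0.001]
force: [-5.9, -0.6, 4.5]
gripper_width: 0.701
gripper_force: 3.2
```

apply_moves --deltas '[{"slide":[0.01,0,0],"rot":[0,0,0],"gripper":0.4},{"slide":[0.02,0,0],"rot":[0,0,0],"gripper":0.4},{"slide":[0.02,0,0],"rot":[0,0,0],"gripper":0.4}]'

```text
clock: 18.95
tcp_pos: [0.5545, -0.0443, 0.005]
tcp_rot: [-0.068, -3.135, 0.001]
force: [-12.7, -0.4, 8.7]
gripper_width: 0.699
gripper_force: 6.4
```

apply_moves --deltas '[{"slide":[-0.1,0,0],"rot":[0,0,0],"gripper":0.4},{"slide":[-0.4,0,0.1],"rot":[0,0,0],"gripper":0.4},{"slide":[-0.6,0,0.6],"rot":[0,0,0],"gripper":0.4},{"slide":[-0.6,0,1],"rot":[0,0,0],"gripper":0.4},{"slide":[-0.6,0,1],"rot":[0,0,0],"gripper":0.4}]'

```text
clock: 19.58
tcp_pos: [0.5003, -0.045, 0.1085]
tcp_rot: [0.067, 3.134, -0.002]
force: [0.8, 0.2, -0.5]
gripper_width: 0.7
gripper_force: 0.0
```

apply_moves --deltas '[{"slide":[0,0.4,0.5],"rot":[0,0,0],"gripper":0.4},{"slide":[0,0.8,1],"rot":[0,0,0],"gripper":0.4},{"slide":[0,0.8,1],"rot":[0,0,0],"gripper":0.4},{"slide":[0,0.8,1],"rot":[0,0,0],"gripper":0.4}]'

```text
clock: 20.08
tcp_pos: [0.4975, 0.0357, 0.2045]
tcp_rot: [-0.066, -3.141, 0.0]
force: [0.2, -0.4, -0.8]
gripper_width: 0.703
gripper_force: 0.0
```

Run:
```python
from m import *
print(get_state()['tcp_pos'])
c=cam('wrist');im=c['image'][190:350,0:260,::-1];cv2.imwrite('pics/f.png',cv2.resize(im,None,fx=3,fy=3,interpolation=cv2.INTER_CUBIC))
```

```text
[0.4975 0.0357 0.2045]
```

View pics/f.png

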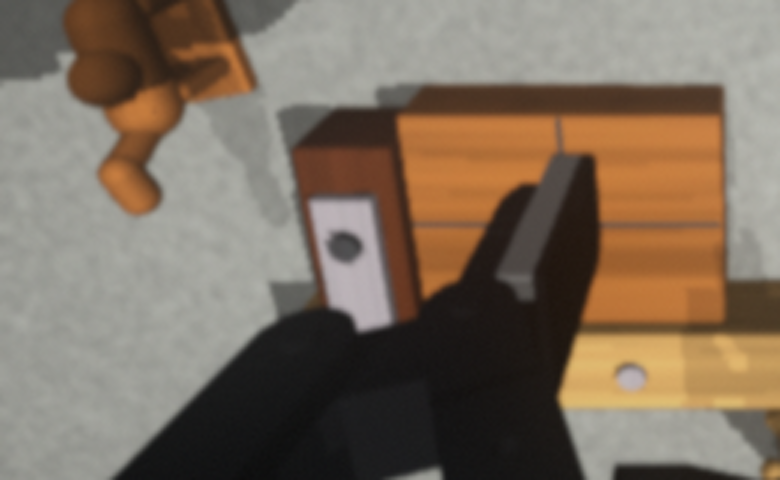

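The blank looks flush with both the fence and the stop. One quick numeric check on its visible edges before I hand in.

Run:
```python
from m import *
c=cam('wrist');V=cv2.cvtColor(c['image'],cv2.COLOR_RGB2HSV)[:,:,2].astype(float);S=cv2.cvtColor(c['image'],cv2.COLOR_RGB2HSV)[:,:,1].astype(float)
rear=[(u,220+np.argmax(np.diff(V[220:236,u]))+.5) for u in range(145,236,6)]
left=[(232+np.argmin(np.diff(S[v,232:250]))+.5,v) for v in range(234,290,5)]
R=ray(c,rear,.032);L=ray(c,left,.032)
print('yaw rear',-np.polyfit(R[:,1],R[:,0],1)[0],'face-dist rear',np.median([infence(p)[0] for p in R]),'left from stop',np.median([infence(p)[1] for p in L]),'yaw left',np.polyfit(L[:,0],L[:,1],1)[0])
```

```text
yaw rear -0.04222246644133445 face-dist rear -0.1004565355612656 left from stop 0.1300172264829308 yaw left -0.0444262771037785
```

The rear edge measures 100.5 mm from the fence face, the left end 130.0 mm from the stop's inner side, and the yaw matches the fence's.

```bash
python3 -c "
from cell import *
print(finish_job())"
```

```text
the job is handed in; nothing more can be done
None
```

The blank is in the corner, flush along the fence and up against the stop (each gap measured under 1 mm, yaw equal to the fence's), the hand is clear, and the job is handed in; the judge's result was not shown.

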